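# Build a tier on the kiln shelf

### The arm

A 6-joint arm with a two-finger parallel gripper is mounted at the origin on the work surface. World frame = base frame: x ahead of the robot, y to its left, z up, the work surface at z = 0. Lengths are in m, angles in rad, forces in N, time in s.
With the tool pointing down it reaches from about 0.35 to 0.975 m from the base axis. Payload 7.1 kg.
Tool frame: the origin (TCP) lies midway between the tips of the shut fingers; the grasp point (between the pads) lies 19 mm behind it; z points along the fingers, y is the line along which they close (so a half turn about z gives the same grasp; the last joint's range is limited). The gripper opens to 88 mm and grips with 3 to 60 N. Pads are 20 mm wide; open, the fingers measure 115 mm over their backs; the gripper's body (75 mm by 178 mm) begins 61 mm behind the grasp point.
Start: joints at [1.306, 0.423, 1.63, -0, 1.089, -0.019], TCP at [0.152, 0.606, 0.193] pointing down, gripper open.
Joint ranges: [-3, 3], [-0.9, 2.11], [0.09, 2.58], [-1.31, 4.45], [0.11, 2.69], [-2.54, 2.54]. Speed limits (rad/s): [2.39, 2.39, 3.01, 3.14, 3.14, 3.14].

### API

Orientations are given as a unit quaternion [w, x, y, z].
In Python, from station import move_pose, movel, movej, command_gripper, wait, inverse_kinematics, read_camera, camera_info, MotionError, job_done, get_time, get_joint_pos, get_qvel, get_effort, get_tcp_pos, get_ee_rot, get_ft_force, get_ft_torque, get_grip_width, get_finger_force gives the robot as it stands. Calls block until the motion is done:
- move_pose(position, orientation): joint-space move of the TCP to a pose.
- movel(position, frame=None, v=0.15, until_force=None): straight line of the TCP; frame=None keeps the orientation; v is the mean speed in m/s. With until_force (N) it stops when the force on the tool has changed by that much, and returns True; else False.
- movej(angles): joint-space move.
- command_gripper(opening): opening from 0.0 (shut) to 1.0 (fully open); the grip force is fixed at half the most; returns when the fingers have stopped.
- wait(seconds).
- inverse_kinematics(position, orientation): joint angles nearest the present ones, or None.
- read_camera(name): name is "scene" or "top" or "wrist"; returns the picture (384x512x3 uint8, red, green, blue); there is no depth.
- camera_info(name): a dict with "intrinsics" (3x3 intrinsics, pixels), "T" (4x4, takes a point from camera to world coordinates); the wrist camera has in their place "tool_from_camera" (4x4, takes a point from camera to tool coordinates, whose origin is the TCP and whose axes are the flange's). Camera axes: x right, y up, looking along -z (the intrinsics and any distortion apply to the point x, -y, -z); pixel columns grow to the right and rows downward; lengths in m; the calibration is good to about 2 mm. A picture is of the moment at which its call begins: read the wrist's pose just before it. camera_info takes no time and is no camera call.
A pose or a line that the arm cannot do raises MotionError and nothing moves.
- job_done(): hands the job in; it is judged then, once.
Readings, each from a call of its own:
- get_time(): time.
- get_joint_pos(): joint angles.
- get_qvel(): joint speeds.
- get_effort(): joint torques, N m.
- get_tcp_pos(): TCP position.
- get_ee_rot(): TCP orientation.
- get_ft_force(): force on the tool from outside, world axes, zero at the start.
- get_ft_torque(): the same for the moment, N m.
- get_grip_width(): opening from 0.0 (shut) to 1.0 (fully open).
- get_finger_force(): force on a finger pad.
Only numpy, scipy, OpenCV 4.12 (cv2) and the standard library are available. Lean on these libraries where they do the work, as an engineer would, in place of code of your own. Each camera call takes 0.05 s, during which the arm holds its last target. There are 200 camera calls.

### The job

Build a small two-level tier on the white kiln shelf: stand the loose round prop on the brown ring mark, stand the little vase midway between it and the prop that already stands there, and lay the narrow bridge slab across the tops of both props so that it is centred over the vase and in line with the two props. Then stand the cup upright on the middle of the bridge. Leave the standing prop and the short square prop where they are.

Things in the scene. Friction and masses are not known exactly. Their poses are not given: they have to be found in the camera images.
- shelf: Fixed white-washed kiln shelf, slab 220 (x) x 280 (y) x 20 mm flat on the table, left or right of the robot, yaw varies. Origin: centre of its underside; y along its long edge, top at z 20 mm. The ring mark and the standing prop lie on its middle line along y, 80 mm either side of its centre (which is which varies), so its centre is midway between them.
- mark: Brown ring mark left by an earlier firing, flat on top of the shelf (no thickness to speak of), 54 mm outside and 40 mm inside diameter, the place for the loose round prop, which just covers its pale middle. Origin: its centre, at the shelf's top surface.
- standing_prop: Round cream kiln prop, 40 mm diameter, 70 mm high, about 0.17 kg, dark bore spot on its top, loose but already standing on the shelf in its right place; must stay there. Origin: centre of its underside, z up.
- loose_prop: Round cream kiln prop like the standing one, 40 mm diameter, 70 mm high, 0.13 to 0.22 kg, standing on the plywood board at the start. Origin: centre of its underside, z up.
- vase: Small solid terracotta-coloured bisque vase, 56 mm high, standing on the board; foot 32 mm diameter, widest 40 mm between 14 and 34 mm above its foot, neck 18 mm diameter at 46 mm, flared lip 26 mm. 0.06 to 0.10 kg. It fits under the bridge with 14 mm to spare. Origin: centre of its underside, z up.
- bridge: Narrow kiln-shelf slab, white on top, 50 (x) x 220 (y) x 12 mm thick, 0.2 to 0.34 kg, lying flat on the board at the start. Origin: centre of its underside, y along its length, z up. Either way round is right.
- cup: Open terracotta-coloured bisque cup without handle, about 60 mm diameter at the rim and narrower at the foot, 45 mm high, wall 4 mm, 0.075 to 0.13 kg, standing on the board. Origin: centre of its underside, z up.
- square_prop: Short square cream prop, 36 x 36 x 45 mm high, standing on the board among the ware; not needed, leave it. Origin: centre of its underside.
- board: Fixed plywood ware board, 290 (x) x 280 (y) x 12 mm, on the robot's other side from the shelf. Origin: centre of its underside. On its robot-side half the loose prop, vase, cup and square prop stand in any order at about x -95 and 0, y +58 and -58 mm in its frame; the bridge lies along y at about x +92 mm.
Not all that is in view belongs to the job. Leave any green look-alike of the cup alone.

How it is judged:
By the outcome, as a careful person would: the job done as asked, in the order asked, and still so for the second after the job is handed in, with the robot touching nothing.
It also fails if it takes over 112 s, if anything falls off the work surface, if the arm or the gripper's body presses on something with over 40 N, if the wrist force passes 120 N, or if a joint passes its speed limit or range.

## Working session

There is one attempt and no reset: what is moved stays moved. The work goes in short steps, each a Python script; the robot and the scene stay as the last script left them, time stands still between calls to the robot, and variables do not carry over. Pictures are saved under pics/ and viewed, at most 17 in all, crops included, and the job is handed in when it is done.

```bash
ls; mkdir -p pics; python3 - <<'E'
from station import *
import cv2,numpy as np
np.set_printoptions(precision=4,suppress=True)
for n in("scene","top","wrist"):
    print(n,camera_info(n))
    cv2.imwrite(f"pics/{n}0.png",read_camera(n)[:,:,::-1])
print(get_time(),get_tcp_pos(),get_ee_rot(),get_ft_force())
E
```

```text
pics
scene {'intrinsics': array([[408.4089,   0.    , 259.2106],
       [  0.    , 408.4089, 188.2084],
       [  0.    ,   0.    ,   1.    ]]), 'T': array([[-0.5503, -0.7087,  0.4415,  0.9165],
       [ 0.8349, -0.4764,  0.2758,  0.2354],
       [ 0.0149,  0.5204,  0.8538,  0.8259],
       [ 0.    ,  0.    ,  0.    ,  1.    ]])}
top {'intrinsics': array([[441.3543,   0.    , 252.7487],
       [  0.    , 441.3543, 191.0942],
       [  0.    ,   0.    ,   1.    ]]), 'T': array([[-0.022 ,  0.9856, -0.1678,  0.3648],
       [-0.9997, -0.0225, -0.0007,  0.0037],
       [-0.0044,  0.1678,  0.9858,  0.8291],
       [ 0.    ,  0.    ,  0.    ,  1.    ]])}
wrist {'intrinsics': array([[332.2455,   0.    , 249.9573],
       [  0.    , 332.2455, 201.546 ],
       [  0.    ,   0.    ,   1.    ]]), 'tool_from_camera': array([[-0.0001,  0.9632,  0.2687,  0.0733],
       [ 1.    ,  0.    ,  0.0003, -0.0011],
       [ 0.0003,  0.2687, -0.9632, -0.1915],
       [ 0.    ,  0.    ,  0.    ,  1.    ]])}
0.15 [0.1519 0.6058 0.1926] [-0.0001  0.1226  0.9925 -0.0006] [-0.8441 -0.2623  0.3352]
```

View pics/top0.png

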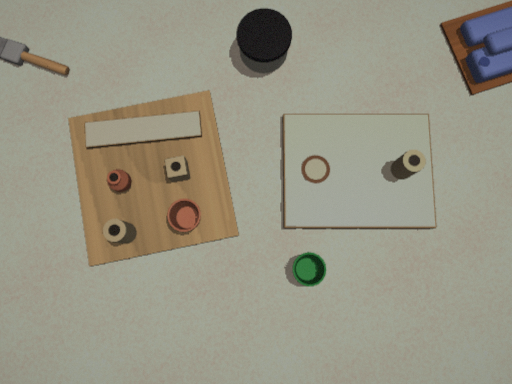

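View pics/scene0.png

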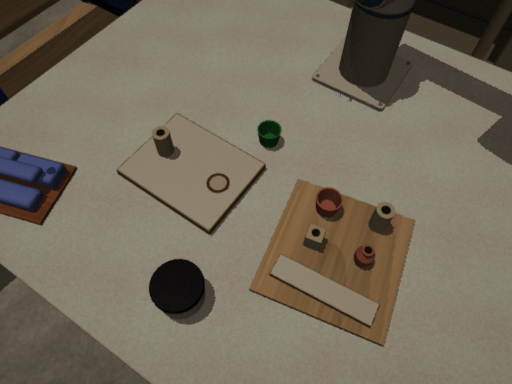

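The top view shows:
- **Board** on the left (+y side): loose round prop (115,230), vase (118,180), square prop (176,168, square top), red cup (184,216) and bridge (143,129).
- **Shelf** on the right: ring mark (316,169) and standing prop (412,160).
- **Could be confused:**
  - Loose prop (115,230), against the standing prop (412,160) and the square prop (176,168). I choose the round one on the board.
  - Red cup (184,216), against the green one (310,269) and the vase (118,180). I choose red with the open mouth.
  - Bridge (143,129), against the shelf. I choose the narrow slab.

Next I'll take wrist views from two places over each side.

```bash
cat > h.py <<'E'
from station import *
import cv2,numpy as np
np.set_printoptions(precision=4,suppress=True)
from scipy.spatial.transform import Rotation as Rn
def q(th): return [0,np.cos(th/2),np.sin(th/2),0]
def snap(name,cam="wrist"):
    """picture + camera pose, saved"""
    ci=camera_info(cam)
    if cam=="wrist":
        p=get_tcp_pos();w=get_ee_rot();T=np.eye(4)
        T[:3,:3]=Rn.from_quat([w[1],w[2],w[3],w[0]]).as_matrix();T[:3,3]=p
        T=T@ci["tool_from_camera"]
    else: T=ci["T"]
    im=read_camera(cam);cv2.imwrite(f"pics/{name}.png",im[:,:,::-1])
    np.savez(f"pics/{name}.npz",T=T,K=ci["intrinsics"],im=im);return im
def load(name):
    d=np.load(f"pics/{name}.npz");return d["im"],d["K"],d["T"]
def ray(K,T,uv):
    d=np.linalg.solve(K,[uv[0],uv[1],1.]);d=T[:3,:3]@(d*[1,-1,-1]);return T[:3,3],d/np.linalg.norm(d)
def onplane(K,T,uv,z):
    o,d=ray(K,T,uv);return o+d*(z-o[2])/d[2]
def tri(views):
    """views: [(K,T,uv)] -> least squares point, worst miss"""
    A=np.zeros((3,3));b=np.zeros(3);R=[ray(*v) for v in views]
    for o,d in R: M=np.eye(3)-np.outer(d,d);A+=M;b+=M@o
    p=np.linalg.solve(A,b)
    return p,max(np.linalg.norm((np.eye(3)-np.outer(d,d))@(p-o)) for o,d in R)
def goto(x,y,z,th): move_pose([x,y,z],q(th))
E
python3 - <<'E'
from h import *
t=np.pi/2
for n,x,y in(("b1",.45,.2),("b2",.55,.2),("s2",.55,-.2),("s1",.45,-.2)):
    goto(x,y,.25,t);snap(n)
print(get_time(),get_joint_pos())
cv2.imwrite("pics/w4.png",np.vstack([np.hstack([cv2.resize(load(n)[0],(400,300))[:,:,::-1] for n in r]) for r in(("b1","b2"),("s1","s2"))]))
E
```

```text
4.6417 [-0.4412  0.1574  1.8587  0.0002  1.1238 -0.4421]
```

View pics/w4.png

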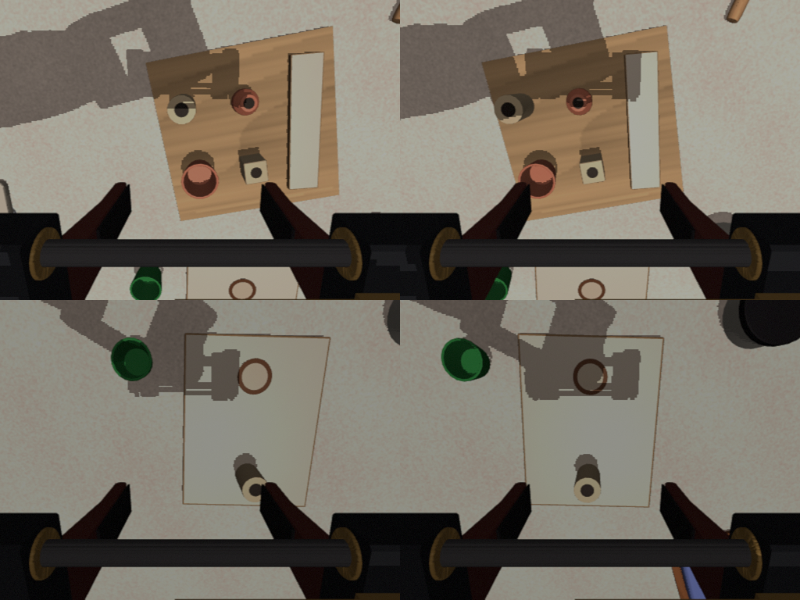

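The wrist views show every item. In the 400-px tiles for b1: prop bore (181,109), vase mouth (249,103), cup (199,178), square prop (257,173) and bridge (305,120). In s1: mark (254,76) and standing prop bore (256,190). I'll extract the blobs and triangulate them.

```bash
cat > m1.py <<'E'
from h import *
snap("top1","top");snap("scn1","scene")
k=1.28
def dark(n,s,r=9,thr=45):
    im,K,T=load(n);g=im.max(2);u,v=map(int,s);w=g[v-r:v+r+1,u-r:u+r+1]
    m=(w<min(thr,int(w.min())+18)).astype(np.uint8);c,l,st,ce=cv2.connectedComponentsWithStats(m)
    i=min(range(1,c),key=lambda i:np.linalg.norm(ce[i]-r)-0.05*st[i,4])
    print("  ",n,s,"->",ce[i]+[u-r,v-r],"area",st[i,4],"min",w.min());return K,T,ce[i]+[u-r,v-r]
S={"loose":[("b1",(181*k,109*k)),("b2",(108*k,110*k)),("top1",(114,230)),("scn1",(386,211))],
"vase":[("b1",(249*k,103*k)),("b2",(177*k,102*k)),("top1",(114,178)),("scn1",(368,250))],
"standing":[("s1",(256*k,190*k)),("s2",(187*k,190*k)),("top1",(414,160)),("scn1",(160,131))],}
for n,l in S.items():
    V=[dark(*x) for x in l]
    p,e=tri(V);print(n,p,"miss",e,"wrist only",tri(V[:2])[0])
def ell(n,s,f,R=45):
    im,K,T=load(n);h=cv2.cvtColor(im,cv2.COLOR_RGB2HSV);L=cv2.cvtColor(im,cv2.COLOR_RGB2LAB);m=f(h,L).astype(np.uint8)
    q_=np.zeros_like(m);cv2.circle(q_,tuple(int(a) for a in s),R,1,-1);m*=q_
    c=max(cv2.findContours(m,cv2.RETR_EXTERNAL,cv2.CHAIN_APPROX_NONE)[0],key=cv2.contourArea)
    e=cv2.fitEllipse(cv2.convexHull(c));print("  ",n,e);return K,T,np.array(e[0])
brown=lambda h,L:(h[...,1]>75)&((h[...,0]<22)|(h[...,0]>170))
V=[ell("s1",(254*k,76*k),brown,32),ell("s2",(190*k,76*k),brown,32),ell("top1",(316,169),brown,20)]
print("mark",tri(V),[onplane(*v,.02) for v in V])
red=lambda h,L:(L[...,1]>145)
for n,s,R in(("b1",(199*k,178*k),32),("b2",(138*k,178*k),32),("top1",(184,216),22),("scn1",(329,202),20)):
    im,K,T=load(n);ell(n,s,red,R)
    u,v=map(int,s);cv2.imwrite(f"pics/c_{n}.png",cv2.resize(im[v-40:v+40,u-40:u+40,::-1],(290,290),interpolation=0))
cv2.imwrite("pics/cup.png",np.vstack([np.hstack([cv2.imread(f"pics/c_{a}.png") for a in r]) for r in(("b1","b2"),("top1","scn1"))]))
# bridge quad
for n,s in(("b1",(305*k,120*k)),("top1",(143,129)),("scn1",(323,289))):
    im,K,T=load(n);h=cv2.cvtColor(im,cv2.COLOR_RGB2HSV)
    m=((h[...,1]<70)&(h[...,2]>90)).astype(np.uint8);c,l=cv2.connectedComponents(m)
    m=(l==l[int(s[1]),int(s[0])]).astype(np.uint8)
    c=cv2.findContours(m,cv2.RETR_EXTERNAL,cv2.CHAIN_APPROX_NONE)[0][0];hull=cv2.convexHull(c)
    for e in np.arange(2,30):
        a=cv2.approxPolyDP(hull,float(e),True)
        if len(a)<=4:break
    P=np.array([onplane(K,T,x,.024) for x in a[:,0].astype(float)]);print("bridge",n,m.sum(),a[:,0].tolist(),"\n",P,P.mean(0),np.linalg.norm(np.roll(P,1,0)-P,axis=1))
E
python3 m1.py
```

```text
b1 (231.68, 139.52) -> [231.8095 135.6071] area 84 min 12
   b2 (138.24, 140.8) -> [138.0258 140.0515] area 233 min 9
   top1 (114, 230) -> [113.9545 229.5   ] area 66 min 37
   scn1 (386, 211) -> [385.5 209.5] area 42 min 13
loose [0.4306 0.2421 0.083 ] miss 0.0034965075720895565 wrist only [0.4306 0.2431 0.0829]
   b1 (318.72, 131.84) -> [313.1667 129.9167] area 12 min 15
   b2 (226.56, 130.56) -> [227.2569 131.2569] area 109 min 12
   top1 (114, 178) -> [113.5143 176.7143] area 35 min 36
   scn1 (368, 250) -> [367.6333 249.5   ] area 30 min 13
vase [0.5233 0.2495 0.0663] miss 0.003711540761951391 wrist only [0.5233 0.2485 0.0471]
   s1 (327.68, 243.20000000000002) -> [335.2703 244.8108] area 37 min 0
   s2 (239.36, 243.20000000000002) -> [239.1676 243.4855] area 173 min 34
   top1 (414, 160) -> [413.1343 155.2537] area 67 min 10
   scn1 (160, 131) -> [160.0667 132.0667] area 30 min 13
standing [ 0.5421 -0.2684  0.1031] miss 0.0037166063864807397 wrist only [ 0.539  -0.2626  0.1208]
   s1 ((325.4518127441406, 97.24634552001953), (43.14896011352539, 46.53052520751953), 27.5404491424
[... 794 characters left out ...]
00006103516, 26.98208236694336), 108.91380310058594)
bridge b1 6562 [[413, 67], [406, 236], [371, 241], [375, 70]] 
 [[0.6408 0.3204 0.024 ]
 [0.6595 0.1087 0.024 ]
 [0.6132 0.1014 0.024 ]
 [0.5966 0.3171 0.024 ]] [0.6275 0.2119 0.024 ] [0.0443 0.2126 0.0469 0.2163]
bridge top1 2772 [[198, 112], [199, 134], [86, 146], [87, 122]] 
 [[0.6575 0.1054 0.024 ]
 [0.6139 0.1036 0.024 ]
 [0.5954 0.3168 0.024 ]
 [0.6426 0.3169 0.024 ]] [0.6273 0.2107 0.024 ] [0.212  0.0437 0.2141 0.0472]
bridge scn1 2398 [[280, 255], [376, 303], [370, 324], [273, 274]] 
 [[0.6143 0.1026 0.024 ]
 [0.5947 0.3134 0.024 ]
 [0.6381 0.321  0.024 ]
 [0.6573 0.1126 0.024 ]] [0.6261 0.2124 0.024 ] [0.0441 0.2117 0.044  0.2093]
```

View pics/cup.png

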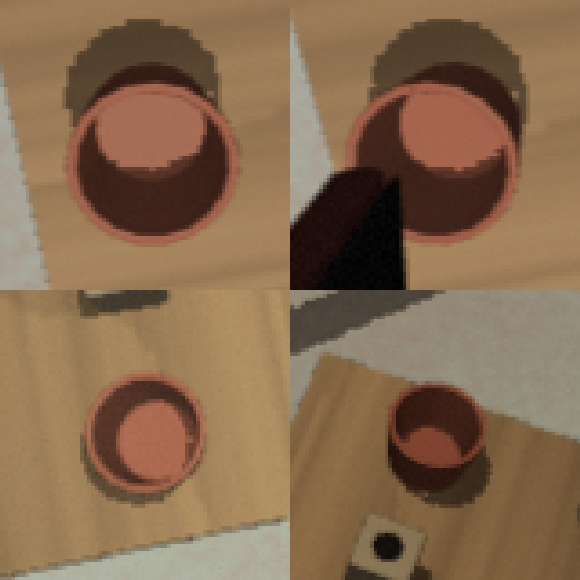

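The mark is at (0.542, -0.1137, 0.020), and the crop confirms the open red cup with its rim and floor visible in all four views. Next I'll compute the standing prop, loose prop, vase and cup from their clean views, then hover over the loose prop for a close look.

```bash
cat > m2.py <<'E'
from h import *
def on(n,uv,z): im,K,T=load(n); return onplane(K,T,uv,z)
def tr(l): return tri([load(n)[1:]+(uv,) for n,uv in l])
print("stand",tr([("s2",(239.17,243.49)),("scn1",(160.07,132.07))]),on("s2",(239.17,243.49),.09),on("scn1",(160.07,132.07),.09))
print("loose",on("b2",(138.03,140.05),.082),on("top1",(113.95,229.5),.082),on("scn1",(385.5,209.5),.082))
print("vase",tr([("b2",(227.26,131.26)),("scn1",(367.63,249.5)),("top1",(113.5,176.7))]),on("b2",(227.26,131.26),.068),on("top1",(113.5,176.7),.068),on("scn1",(367.63,249.5),.068))
print("cup",tr([("b1",(255.5,231.6)),("top1",(183.5,214.7))]),on("b1",(255.5,231.6),.057),on("top1",(183.5,214.7),.057))
goto(.430,.242,.15,np.pi/2);print(get_time());im=snap("p1")
cv2.imwrite("pics/p1c.png",cv2.resize(im[100:300,100:400,::-1],None,fx=2,fy=2))
E
python3 m2.py
```

```text
stand (array([ 0.5378, -0.2734,  0.0913]), np.float64(0.00046667023210558234)) [ 0.538  -0.2744  0.09  ] [ 0.537  -0.2738  0.09  ]
loose [0.4304 0.2405 0.082 ] [0.4314 0.2408 0.082 ] [0.4287 0.2416 0.082 ]
vase (array([0.5249, 0.2489, 0.0702]), np.float64(0.0007702421124341201)) [0.5247 0.2488 0.068 ] [0.5257 0.2489 0.068 ] [0.5235 0.2496 0.068 ]
cup (array([0.4569, 0.1271, 0.0566]), np.float64(0.0001356628034743805)) [0.4567 0.1273 0.057 ] [0.4569 0.127  0.057 ]
6.4
```

View pics/p1c.png

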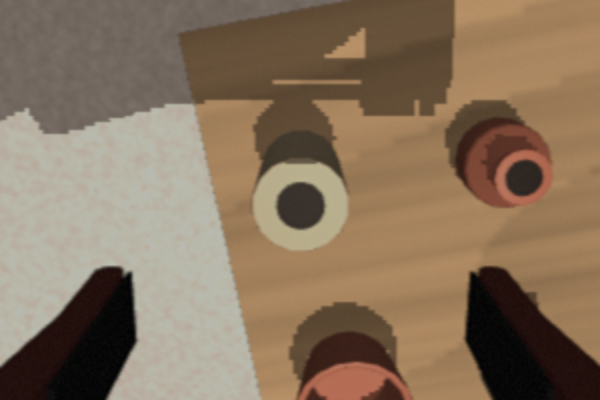

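The close look shows the round cream prop centred between the fingers, bore at full-picture (250,202), with the vase mouth at (361.5,189). The prop choice is confirmed, so I'll grasp it and place it on the mark.

```bash
cat > a1.py <<'E'
from h import *
im,K,T=load("p1")
p=onplane(K,T,(250,202),.082);v=onplane(K,T,(361.5,189),.068);print("prop",p,"vase",v)
x,y=(p[:2]+[.4302,.2408])/2
goto(x,y,.15,np.pi/2)
movel([x,y,.038],v=.12)
command_gripper(0);print("grip",get_grip_width()*88,get_finger_force(),get_tcp_pos())
movel([x,y,.16],v=.2);print("F",get_ft_force())
goto(.542,-.1137,.16,np.pi/2-.028);snap("p2")
cv2.imwrite("pics/p2c.png",cv2.resize(load("p2")[0][100:300,100:400,::-1],None,fx=2,fy=2))
print(get_time(),get_tcp_pos())
E
python3 a1.py
```

```text
prop [0.4305 0.2409 0.082 ] vase [0.5249 0.2483 0.068 ]
grip 38.45447401473686 29.999333918094635 [0.4304 0.2409 0.038 ]
F [ 0.735  -0.9521 -1.6588]
10.8083 [ 0.5419 -0.1125  0.1598]
```

View pics/p2c.png

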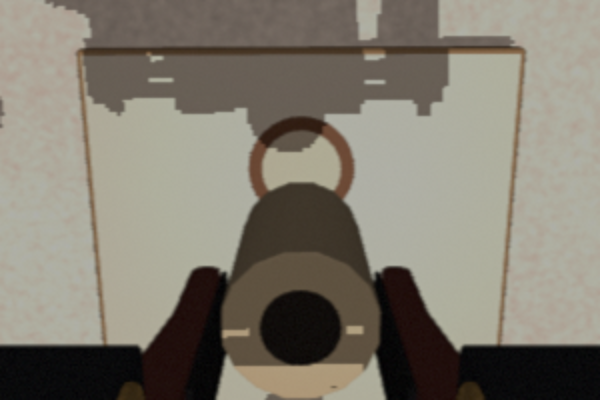

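The prop hangs upright in the grip, top centre at about (250,262). The mark is visible ahead at about (250,183). I'll check the in-hand offset and set it down.

```bash
cat > a2.py <<'E'
from h import *
im,K,T=load("p2");tcp=np.array([.5419,-.1125,.1598])
off=(onplane(K,T,(250,262.5),tcp[2]+.044)-tcp)[:2];print("off",off)
ty=-.1137
movel([.542,ty,.052],v=.15)
print(movel([.542,ty,.030],v=.03,until_force=4),get_tcp_pos(),get_ft_force())
command_gripper(1.0)
movel([.542,ty,.15],v=.2)
# look at the result from above, shifted so prop and line are in view
goto(.54,-.19,.25,np.pi/2-.028);im=snap("p3")
cv2.imwrite("pics/p3c.png",cv2.resize(im[50:300,80:420,::-1],None,fx=2,fy=2))
print(get_time())
E
python3 a2.py
```

```text
off [-0.0002  0.0002]
True [ 0.5432 -0.1139  0.0454] [1.2518 0.0043 0.2217]
14.2667
```

View pics/p3c.png

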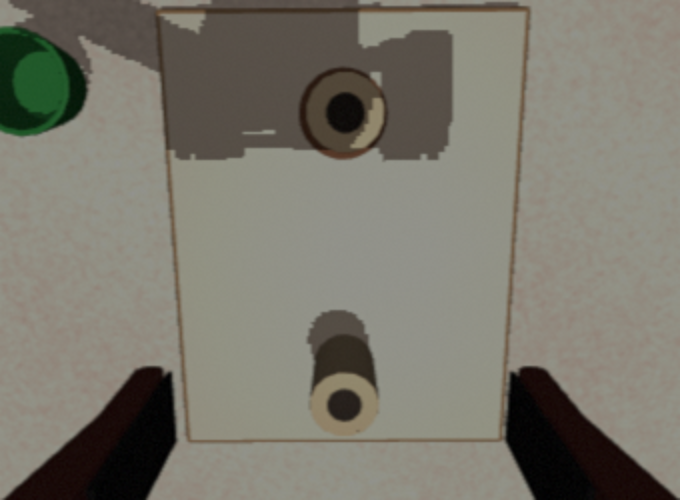

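The prop stands on the ring, its brown border showing all round: bore at full-picture (252.5,106.5), standing prop bore at (252.2,252.5). Now I'll measure both and go for the vase.

```bash
cat > a3.py <<'E'
from h import *
im,K,T=load("p3")
P=onplane(K,T,(252.5,106.5),.09);S=onplane(K,T,(252.2,252.5),.09);print(P,S,np.linalg.norm(P-S))
x,y=.5249,.2486
goto(x,y,.14,np.pi/2);im=snap("v1")
cv2.imwrite("pics/v1c.png",cv2.resize(im[100:300,150:350,::-1],None,fx=2,fy=2))
g=im.max(2)[170:240,215:290];m=(g<60).astype(np.uint8);c,l,st,ce=cv2.connectedComponentsWithStats(m)
for s,k in zip(st[1:],ce[1:]):
    if s[4]>60:print(s,k+[215,170],onplane(*load("v1")[1:],k+[215,170],.068))
print(get_time(),get_tcp_pos())
E
python3 a3.py
```

```text
[ 0.5432 -0.1148  0.09  ] [ 0.5385 -0.2748  0.09  ] 0.16005507991826082
[ 27  21  16  17 155] [249.0323 199.2516] [0.5246 0.2486 0.068 ]
15.975 [0.5255 0.2478 0.1403]
```

View pics/v1c.png

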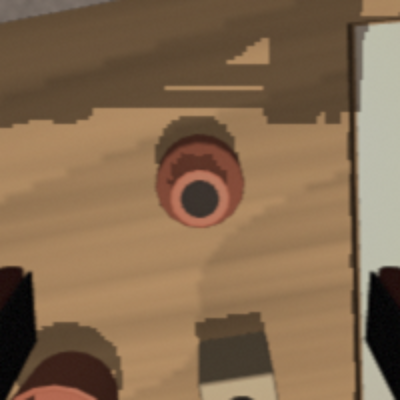

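The close look shows the vase centred, mouth at (249,199), with clear room for the fingers on both sides. I'll pick it and stand it midway.

```bash
cat > a4.py <<'E'
from h import *
x,y=.5247,.2487;t=np.pi/2-.028
movel([x,y,.017],v=.12)
command_gripper(0);print("grip",get_grip_width()*88,get_tcp_pos())
movel([x,y,.16],v=.2)
X,Y=.5405,-.1942
goto(X,Y,.16,t);snap("v2");cv2.imwrite("pics/v2c.png",cv2.resize(load("v2")[0][130:330,150:350,::-1],None,fx=2,fy=2));print(get_tcp_pos())
movel([X,Y,.034],v=.15)
print(movel([X,Y,.015],v=.03,until_force=4),get_tcp_pos(),get_ft_force())
command_gripper(1.0)
movel([X,Y,.16],v=.2)
goto(.54,-.19,.25,t);im=snap("v3")
cv2.imwrite("pics/v3c.png",cv2.resize(im[50:300,80:420,::-1],None,fx=2,fy=2))
print(get_time())
E
python3 a4.py
```

```text
grip 35.82053785550496 [0.5246 0.2486 0.0169]
[ 0.5408 -0.1932  0.1599]
True [ 0.5412 -0.1946  0.0246] [-0.3968 -0.9168  4.6451]
24.25
```

View pics/v3c.png

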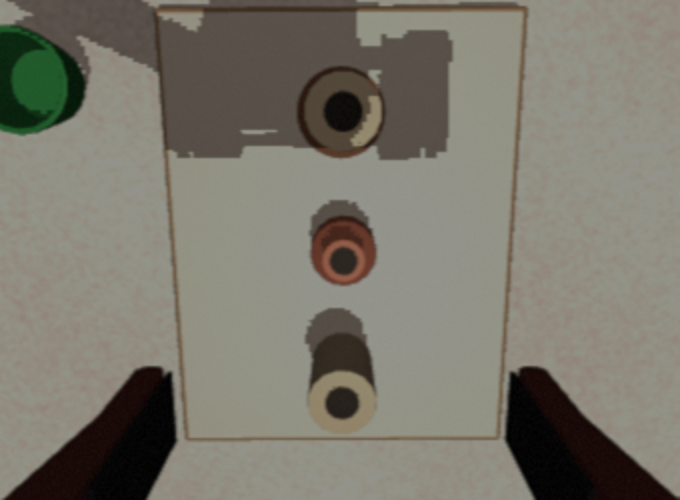

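All three pieces stand in line. The vase mouth is at full-picture (251.8,180.5), between the bores at (251.7,105.5) and (251.2,251.5). I'll check the numbers and pick up the bridge.

```bash
cat > a5.py <<'E'
from h import *
im,K,T=load("v3")
P=onplane(K,T,(251.7,105.5),.09);S=onplane(K,T,(251.2,251.5),.09);V=onplane(K,T,(251.8,180.5),.076);print(P,S,V,"mid",(P+S)/2)
x,y=.6270,.2117
goto(x,y,.12,np.pi/2+.081);snap("r1")
print(movel([x,y,.0145],v=.1,until_force=15))
command_gripper(0);print("grip",get_grip_width()*88,get_tcp_pos())
movel([x,y,.06],v=.1);print(get_grip_width()*88,get_ft_force(),get_ft_torque())
movel([x,y,.2],v=.2)
goto(.5406,-.1943,.2,np.pi/2-.029);im=snap("r2");print(get_tcp_pos(),get_ee_rot(),get_time())
a=load("r1")[0];cv2.imwrite("pics/r12.png",np.hstack([cv2.resize(i[:,:,::-1],(400,300)) for i in(a,im)]))
E
python3 a5.py
```

```text
[ 0.5435 -0.1144  0.09  ] [ 0.5387 -0.2748  0.09  ] [ 0.5416 -0.195   0.076 ] mid [ 0.5411 -0.1946  0.09  ]
False
grip 0.6081467894072872 [0.627  0.2117 0.0145]
0.38915781457709897 [-0.5963  0.4514  0.0118] [-0.0436  0.0776 -0.0235]
[ 0.5411 -0.1934  0.1999] [-0.      0.7168  0.6973  0.0001] 31.475
```

View pics/r12.png

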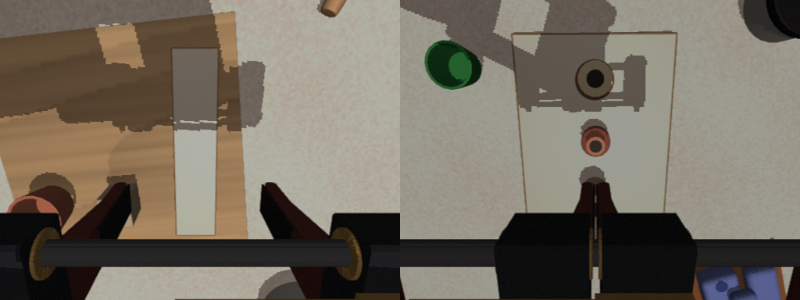

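The gripper is closed on nothing (right tile) and the slab was missed. I'll look at how it lies now.

```bash
cat > m3.py <<'E'
from h import *
command_gripper(1.0)
goto(.56,.12,.22,np.pi/2+.081);im=snap("r3");a=snap("top3","top")
cv2.imwrite("pics/r3.png",np.hstack([cv2.resize(im[:,:,::-1],(400,300)),cv2.resize(a[70:250,50:290,::-1],(400,300))]));print(get_time())
for n,s in(("top3",(143,129)),):
    im,K,T=load(n);h=cv2.cvtColor(im,cv2.COLOR_RGB2HSV)
    m=((h[...,1]<70)&(h[...,2]>90)).astype(np.uint8);c,l=cv2.connectedComponents(m)
    m=(l==l[int(s[1]),int(s[0])]).astype(np.uint8);c=cv2.findContours(m,0,cv2.CHAIN_APPROX_NONE)[0][0]
    print(m.sum(),cv2.minAreaRect(c))
E
python3 m3.py
```

```text
34.15
59770 ((89.5, 191.5), (383.0, 179.0), 90.0)
```

View pics/r3.png

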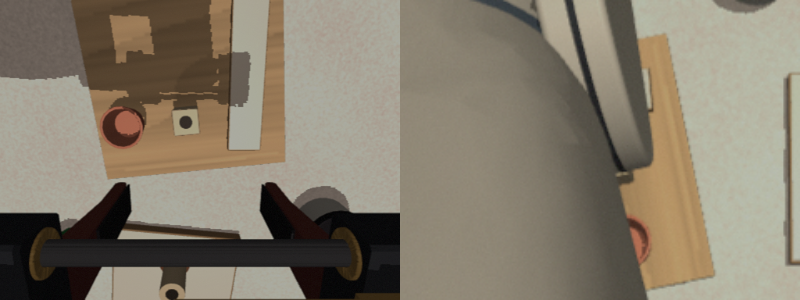

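The slab still lies on the board, its near end at about (290..334, 190) in the full picture, and the arm blocks the top view. The likely cause is that the fingertips swing in an arc, so at a 50 mm opening they sit higher than when shut. I'll re-measure the slab from two wrist places, then go down on touch with the fingers part-closed.

```bash
cat > m4.py <<'E'
from h import *
goto(.60,.16,.28,np.pi/2+.081);snap("r4");goto(.54,.16,.28,np.pi/2+.081);snap("r5");print(get_time())
for n in("r4","r5"):
    im,K,T=load(n);h=cv2.cvtColor(im,cv2.COLOR_RGB2HSV)
    m=((h[...,1]<60)&(h[...,2]>60)).astype(np.uint8);m[300:]=0
    c,l,st,ce=cv2.connectedComponentsWithStats(m)
    R=np.linalg.inv(T[:3,:3]);c=R@(np.array([.625,.19,.024])-T[:3,3]);uv=K@[c[0],-c[1],-c[2]];uv=uv/uv[2]
    i=l[int(uv[1]),int(uv[0])];m=(l==i).astype(np.uint8);print(n,uv,i,st[i])
    c=max(cv2.findContours(m,0,cv2.CHAIN_APPROX_NONE)[0],key=cv2.contourArea);hull=cv2.convexHull(c)
    for e in np.arange(2,30):
        a=cv2.approxPolyDP(hull,float(e),True)
        if len(a)<=4:break
    P=np.array([onplane(K,T,x,.024) for x in a[:,0].astype(float)]);print(a[:,0].tolist(),"\n",P,P.mean(0),np.linalg.norm(np.roll(P,1,0)-P,axis=1))
cv2.imwrite("pics/r45.png",np.hstack([cv2.resize(load(n)[0][:,:,::-1],(400,300)) for n in("r4","r5")]))
E
python3 m4.py
```

```text
35.025
r4 [270.0851 142.8802   1.    ] 2 [ 255   37   39  170 6151]
[[293, 37], [288, 206], [256, 206], [256, 38]] 
 [[0.6407 0.3205 0.024 ]
 [0.6585 0.1047 0.024 ]
 [0.6137 0.1011 0.024 ]
 [0.5954 0.3157 0.024 ]] [0.6271 0.2105 0.024 ] [0.0455 0.2165 0.0449 0.2153]
r5 [317.4287 146.3657   1.    ] 2 [ 300   41   46  170 6134]
[[345, 41], [333, 210], [300, 209], [307, 42]] 
 [[0.6414 0.3202 0.024 ]
 [0.6587 0.1038 0.024 ]
 [0.6124 0.1015 0.024 ]
 [0.5951 0.3153 0.024 ]] [0.6269 0.2102 0.024 ] [0.0466 0.2171 0.0464 0.2146]
```

View pics/r45.png

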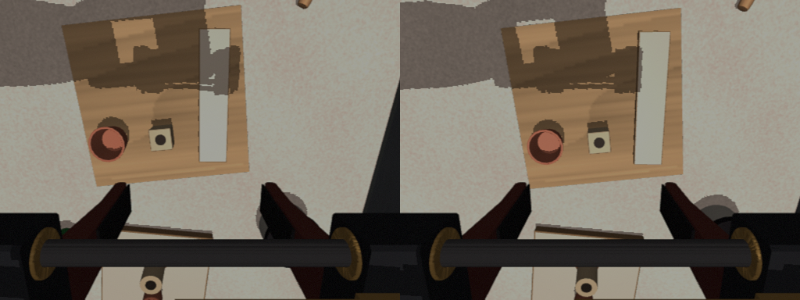

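The slab is unmoved. Both views agree on centre (0.627, 0.2105), yaw 0.083 and top z about 24 mm, so the fingers did close above it. I'll regrasp with touch-down.

```bash
cat > a6.py <<'E'
from h import *
x,y=.6270,.2105;t=np.pi/2+.083
goto(x,y,.06,t);command_gripper(.71);print(get_grip_width()*88)
movel([x,y,.022],v=.1)
hit=movel([x,y,-.012],v=.03,until_force=5);p=get_tcp_pos();print(hit,p,get_ft_force())
z=p[2]+.003;movel([x,y,z],v=.05)
command_gripper(0);print("grip",get_grip_width()*88,get_finger_force(),get_tcp_pos(),get_ft_force())
if get_grip_width()*88>40:
    movel([x,y,z+.03],v=.1);print(get_grip_width()*88,get_ft_force(),get_ft_torque())
print(get_time(),"z",z)
E
python3 a6.py
```

```text
62.47713874075702
False [ 0.6272  0.2106 -0.0118] [0.0585 0.7211 0.0274]
grip 49.81010920702614 30.000167191028595 [ 0.6271  0.2105 -0.0087] [0.5856 0.1773 0.3581]
49.42014740924536 [-0.2541 -0.1882 -3.001 ] [-0.0959  0.0699 -0.0014]
39.4667 z -0.008776263574263417
```

The bridge is held (49.8 mm wide, 3 N of weight). I'll carry it over and set it on the props.

```bash
cat > a7.py <<'E'
from h import *
x,y=.6270,.2105;X,Y=.5409,-.1944
movel([x,y,.15],v=.2)
goto(X,Y,.15,np.pi/2-.029);wait(.2);print(get_tcp_pos(),get_grip_width()*88)
movel([X,Y,.08],v=.1)
print(movel([X,Y,.060],v=.02,until_force=4),get_tcp_pos(),get_ft_force())
command_gripper(.75);wait(.2)
movel([X,Y,.2],v=.15)
goto(.54,-.19,.28,np.pi/2-.029);im=snap("k1")
cv2.imwrite("pics/k1c.png",cv2.resize(im[30:300,80:420,::-1],None,fx=2,fy=2));print(get_time())
E
python3 a7.py
```

```text
[ 0.5413 -0.1936  0.15  ] 49.3441547973205
True [ 0.5409 -0.1944  0.0689] [-0.2554 -0.3068  3.8658]
45.6417
```

View pics/k1c.png

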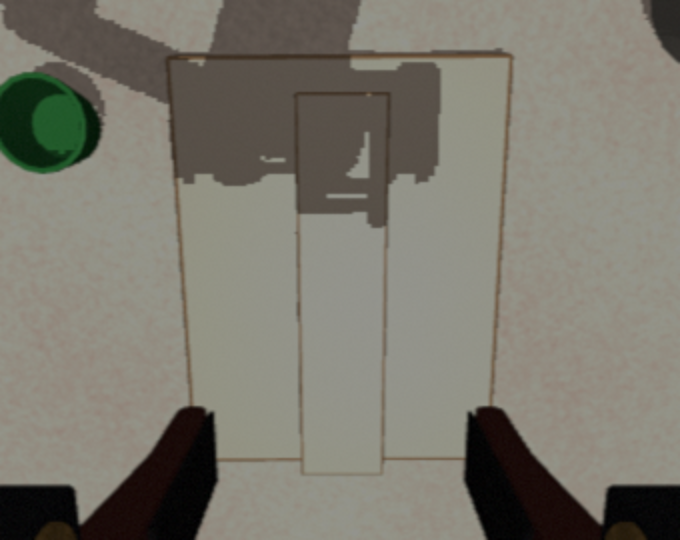

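The bridge lies squarely on both props, top-face corners at crop (295,93), (390,93), (382,474), (302,474). I'll measure its centre and go look at the cup.

```bash
cat > a8.py <<'E'
from h import *
im,K,T=load("k1")
Q=np.array([onplane(K,T,np.array(c)/2+[80,30],.102) for c in((295,93),(390,93),(382,474),(302,474))])
print(Q,Q.mean(0),np.linalg.norm(np.roll(Q,1,0)-Q,axis=1))
command_gripper(1.0);goto(.4568,.1271,.14,np.pi/2);wait(.2);im=snap("c1");print(get_time(),get_tcp_pos())
L=cv2.cvtColor(im,cv2.COLOR_RGB2LAB);m=(L[...,1]>143).astype(np.uint8);m=cv2.morphologyEx(m,cv2.MORPH_CLOSE,np.ones((5,5)))
n,l,st,ce=cv2.connectedComponentsWithStats(m)
for s,c in zip(st[1:],ce[1:]):
    if s[4]>300:print(s,c)
cv2.imwrite("pics/c1c.png",cv2.resize(im[100:300,130:380,::-1],None,fx=2,fy=2))
E
python3 a8.py
```

```text
[[ 0.5198 -0.0846  0.102 ]
 [ 0.5694 -0.086   0.102 ]
 [ 0.5626 -0.3047  0.102 ]
 [ 0.5138 -0.3032  0.102 ]] [ 0.5414 -0.1946  0.102 ] [0.2188 0.0497 0.2188 0.0489]
47.7833 [0.4574 0.1266 0.1403]
[ 215  162   69   67 2272] [248.9023 189.4934]
```

View pics/c1c.png

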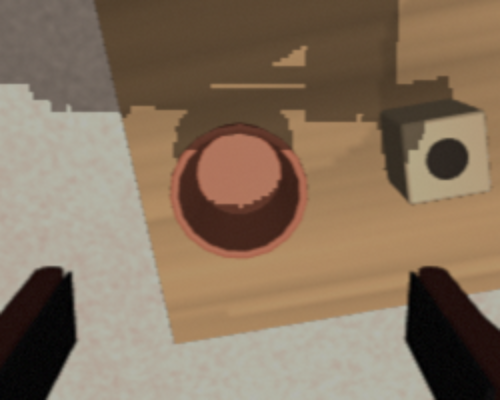

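The bridge is centred at (0.5414, -0.1946), with yaw in line. The cup rim is centred at full-picture (249.5,195) and the square prop stays clear of the right finger. Now I'll pick the cup and place it.

```bash
cat > a9.py <<'E'
from h import *
im,K,T=load("c1");c=onplane(K,T,(249.5,195),.057);print(c)
x,y=c[0],(c[1]+.1271)/2
goto(x,y,.12,np.pi/2)
print(movel([x,y,.008],v=.1,until_force=10),get_tcp_pos())
command_gripper(0);print("grip",get_grip_width()*88,get_finger_force(),get_ft_force())
movel([x,y,.05],v=.08);print(get_grip_width()*88,get_ft_force())
movel([x,y,.2],v=.2)
goto(.5413,-.1946,.2,np.pi/2-.029);wait(.2);print(get_tcp_pos(),get_grip_width()*88);im=snap("c2")
cv2.imwrite("pics/c2c.png",cv2.resize(im[100:330,100:400,::-1],None,fx=2,fy=2));print(get_time())
E
python3 a9.py
```

```text
[0.4571 0.1279 0.057 ]
False [0.4575 0.1276 0.0085]
grip 59.119762839343544 30.000646656844765 [-0.806   0.6758  4.5189]
59.08712898499793 [-0.3172 -0.0289 -2.0484]
[ 0.5415 -0.1934  0.2001] 58.574021449463174
52.9667
```

View pics/c2c.png

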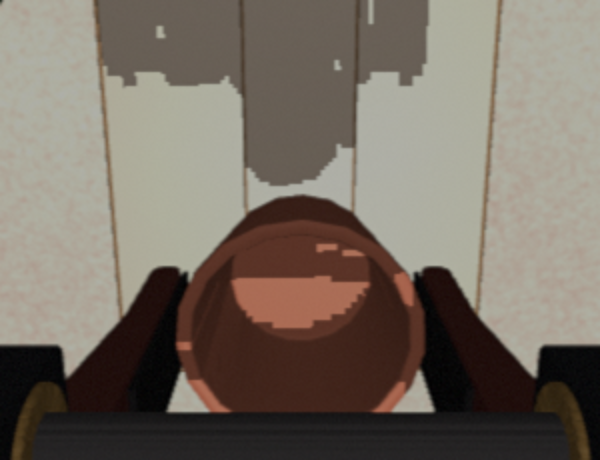

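The cup hangs upright and centred in the grip, rim centre at crop (302,320). I'll set it down on the bridge.

```bash
cat > a10.py <<'E'
from h import *
X,Y=.5413,-.1946
movel([X,Y,.112],v=.1)
print(movel([X,Y,.088],v=.02,until_force=3),get_tcp_pos(),get_ft_force())
wait(.1);command_gripper(.85);wait(.2)
movel([X,Y,.25],v=.12)
goto(.46,.1,.3,np.pi/2);wait(.3)
a=snap("f_top","top");b=snap("f_scn","scene")
cv2.imwrite("pics/f.png",np.hstack([cv2.resize(a[90:250,260:460,::-1],(400,320)),cv2.resize(b[90:250,90:290,::-1],(400,320))]));print(get_time(),get_ft_force())
E
python3 a10.py
```

```text
True [ 0.541  -0.1945  0.098 ] [-1.4032 -0.8187  4.0347]
58.5167 [ 0.3236 -0.9131  0.0759]
```

View pics/f.png

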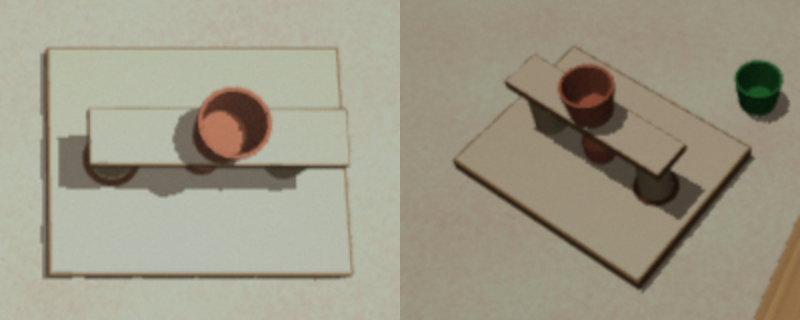

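The finished tier stands: bridge on both props, vase under its middle, and the cup upright on top, rim at top-view (377,151.5). I'll check the cup position numerically, then hand in.

```bash
python3 - <<'E'
from h import *
p=onplane(*load("f_top")[1:],(377,151.5),.147);print(p)
if np.linalg.norm(p[:2]-[.5414,-.1946])<.006: print(job_done(),get_time())
E
```

```text
[ 0.5403 -0.1947  0.147 ]
the job is handed in; nothing more can be done
the job is handed in; nothing more can be done
```

The tier is built as asked and handed in at about 58.5 s of the 112 s limit: the last check put the cup within about 1 mm of the bridge's middle, and the standing and square props were never gripped or moved.

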